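Shift the setup-gauge carriers in the sliding tray

TASK

In the square sliding tray, slide the carrier with the round steel gauge straight into the empty bay beside it, and then slide the carrier with the square steel gauge straight into the bay the round one has left, so that the far corner of the tray is free. Press each one fully home against the adjustable stop at the end of its slide, found by feel, with a gentle but firm push of about 10 N more than the sliding takes, held for half a second and never as much as 15 N on the stop, before going on. Keep the carriers flat in the tray, leave the flat-bar carrier, the pencil and the wood offcut beside the tray where they are, and let go of everything at the end.

Things in the scene. Friction and masses are not known exactly. Their poses are not given: they have to be found in the camera images.
- tray: square sliding tray screwed to the bench, 184 x 184 mm, origin at the centre of its underside, x, y along its sides. Plywood floor 6 mm above the origin, 160 x 160 mm between 12 mm rails: four bays, no walls between. Rail tops 23 mm above the bench; their inward lips, 10 mm wide, underside at 18 mm, overhang the carriers' edges. The +x and +y rails have adjustable stops
- empty_bay (a point): floor middle of the bay empty at the start, tray (+35, +35, 6) mm. The round carrier is beside it near (-44, +29) or (+29, -44), the flat one in the other of these. So the round one slides along tray +x or +y (whichever leads here), later the square one along the other of the two
- far_corner (a point): floor middle of the bay diagonally across from the empty one, tray (-44, -44, 6) mm: the square gauge's carrier is here at the start, and it must be left empty
- round_carrier: carrier: dark wooden plate 66 x 66 x 8 mm, loose, lying on the tray's floor, about 0.2 to 0.45 kg; origin at the centre of the plate's underside, z up; standing on the plate's centre, fixed to it, is a steel gauge, a round pin 24 mm in diameter, from 8 to 58 mm above the origin
- square_carrier: carrier: dark wooden plate 66 x 66 x 8 mm, loose, lying on the tray's floor, about 0.2 to 0.45 kg; origin at the centre of the plate's underside, z up; standing on the plate's centre, fixed to it, is a steel gauge, a square bar 22 x 22 mm with sides parallel to the plate's, from 8 to 58 mm above the origin
- flat_carrier: carrier: dark wooden plate 66 x 66 x 8 mm, loose, lying on the tray's floor, about 0.2 to 0.45 kg; origin at the centre of the plate's underside, z up; standing on the plate's centre, fixed to it, is a steel gauge, a flat bar 10 mm (carrier x) by 36 mm (carrier y), from 8 to 58 mm above the origin. It stays where it is (a nudge of up to 8 mm is allowed)
- rail_px: fixed aluminium rail; origin at the tray's; inner face 80 mm from it on the +x side. Under its lip runs a full-length steel stop bar (z 6.5 to 16.5 mm), locked by screws 1 to 15 mm out from that face: the setting differs each time, is not measured, and must be found by feel. A carrier home on it has its origin at 32 to 46 mm along tray x; contact is stiff
- rail_py: fixed aluminium rail; origin at the tray's; inner face 80 mm from it on the +y side. Under its lip runs a full-length steel stop bar (z 6.5 to 16.5 mm), locked by screws 1 to 15 mm out from that face: the setting differs each time, is not measured, and must be found by feel. A carrier home on it has its origin at 32 to 46 mm along tray y; the rail's own +x is tray +y
- pencil: bystander: carpenter's pencil 130 mm long, 9 mm thick, along its own x, lying beside the tray; origin under its middle
- offcut: bystander: softwood offcut 30 x 70 x 19 mm lying beside the tray; origin at the centre of its underside
There are look-alikes about, which are no part of the job. What is shaped like the square_carrier but yellow is not meant.

How it is judged:
On the way, in this order (a step that is already met when the one before it is completed fails the run):
1. the round gauge's carrier is in the bay that was empty and pressed home: against the stop of its end rail with more than 6 N (x of round_carrier in the frame of tray above 0.023 m and y of round_carrier in the frame of tray above 0.023 m and ((x of flat_carrier in the frame of tray above 0 m and x of round_carrier in the frame of tray above 0.031 m and contact force between round_carrier and rail_px above 6 N) or (y of flat_carrier in the frame of tray above 0 m and y of round_carrier in the frame of tray above 0.031 m and contact force between round_carrier and rail_py above 6 N))), for 0.2 s.
2. then the square gauge's carrier is in the bay the round one left, pressed home in the same way (x of round_carrier in the frame of tray above 0.023 m and y of round_carrier in the frame of tray above 0.023 m and ((x of flat_carrier in the frame of tray above 0 m and x of square_carrier in the frame of tray below -0.035 m and y of square_carrier in the frame of tray above 0.031 m and contact force between square_carrier and rail_py above 6 N) or (y of flat_carrier in the frame of tray above 0 m and y of square_carrier in the frame of tray below -0.035 m and x of square_carrier in the frame of tray above 0.031 m and contact force between square_carrier and rail_px above 6 N))), for 0.2 s.
At the end, for the whole second after the job is handed in: Round carrier in the bay that was empty (origin over 31 mm from the tray centre along its slide, 23 mm across it), square carrier in the bay the round one left (over 31 mm along, 35 mm across), flat-bar carrier in its own bay, all flat on the floor (origins below 9 mm) and still (x of round_carrier in the frame of tray above 0.023 m and y of round_carrier in the frame of tray above 0.023 m and ((x of flat_carrier in the frame of tray above 0 m and x of round_carrier in the frame of tray above 0.031 m) or (y of flat_carrier in the frame of tray above 0 m and y of round_carrier in the frame of tray above 0.031 m)) and ((x of flat_carrier in the frame of tray above 0 m and x of square_carrier in the frame of tray below -0.035 m and y of square_carrier in the frame of tray above 0.031 m) or (y of flat_carrier in the frame of tray above 0 m and y of square_carrier in the frame of tray below -0.035 m and x of square_carrier in the frame of tray above 0.031 m)) and height (world z) of each of round_carrier, square_carrier, flat_carrier below 0.009 m and linear speed of each of round_carrier, square_carrier below 0.01 m/s); the robot touches nothing.
It fails at once if a carrier presses on the +x or +y rail, its stop included, with more than 15 N (contact force between any of round_carrier, square_carrier, flat_carrier and rail_px above 15 N or contact force between any of round_carrier, square_carrier, flat_carrier and rail_py above 15 N).
It fails at once if the flat-bar carrier is moved more than 8 mm (distance of flat_carrier from where it was at the start of the episode above 0.008 m).
It fails at once if the pencil or the offcut is moved more than 15 mm (distance of any of pencil, offcut from where it was at the start of the episode above 0.015 m).
It fails at once if a carrier is lifted or tipped out of the tray (origin above 14 mm or tilted more than 0.2 rad) (height (world z) of any of round_carrier, square_carrier, flat_carrier above 0.014 m or angle between any of round_carrier, square_carrier, flat_carrier's own z axis and vertical above 0.2 rad).
It also fails if it takes over 67 s, if anything falls off the work surface, if the arm or the gripper's body presses on something with over 40 N, if the wrist force passes 120 N, or if a joint passes its speed limit or range.

ROBOT

A 7-joint arm with a two-finger parallel gripper is mounted at the origin on the work surface. World frame = base frame: x ahead of the robot, y to its left, z up, the work surface at z = 0. Lengths are in m, angles in rad, forces in N, time in s.
With the tool pointing down it reaches from about 0.4 to 0.875 m from the base axis. Payload 6.5 kg.
Tool frame: the origin (TCP) lies midway between the tips of the shut fingers; the grasp point (between the pads) lies 19 mm behind it; z points along the fingers, y is the line along which they close (so a half turn about z gives the same grasp; the last joint's range is limited). The gripper opens to 85 mm and grips with 20 to 120 N. Pads are 22 mm wide; open, the fingers measure 114 mm over their backs; the gripper's body (76 mm by 85 mm) begins 54 mm behind the grasp point. The pads swing forward as they close: fully open they stand 13 mm farther back than shut.
Start: joints at [1.035, 0.536, -0.004, 1.538, 0.003, 1.067, -0.071], TCP at [0.294, -0.58, 0.231] pointing down, gripper open.
Joint ranges: [-2.7, 2.7], [-0.37, 2.16], [-1.27, 1.26], [0.24, 2.4], [-1.31, 4.45], [0.19, 1.91], [-2.76, 2.76]. Speed limits (rad/s): [2.39, 2.39, 3.14, 3.14, 3.14, 3.14, 3.14].

INTERFACE

Orientations are given as a rotation vector (axis times angle).
In Python, from workcell import bot gives the robot as it stands.
- The arm moves only by the tool drive_tool, never from a script. Its argument "deltas" is a list of rows, each an object with "xyz": the shift along the tool's x, y, z in units of 40 mm (1.0 is 40 mm), a list of three; "roll": the turn about the tool's z in units of 5 degrees (1.0 is 5 degrees); "hand": the opening, from 0 (shut) to 1 (fully open). In form: [{"xyz": [tx, ty, tz], "roll": roll, "hand": hand}, ...]. A call has 1 to 5 rows; each row is the pose to reach, as a shift and turn from the pose commanded when the call began, along the tool's axes at that moment; what a row does not reach only later rows make up. A row lasts 1/10 s, in which the tool goes at most 50 mm and 8.59 degrees, less where a joint would pass 70% of its speed; a pose out of reach is approached as far as the arm can. A call with a gripper value outside its range is refused whole. The fingers move at their own pace and stop on an object; "force" is the grip in N (left out, the last holds). Time passes only in rows, so rows that repeat a pose let the fingers close. It gives the time, the measured TCP pose, the force, the opening and the grip force at its end, in the units of the state.
- bot.sense(): the state, without advancing time (a new reading comes with each control period).
- bot.grab_frame(name): name is "scene" or "top" or "wrist"; returns (picture, depth): 420x560x3 uint8, red, green, blue; 420x560 float32, m along the optical axis (not along the pixel's ray), 0 where there is no reading.
- bot.camera_model(name): a dict with "fx", "fy", "cx", "cy" (pixels), "dist" ([k1, k2, p1, p2, k3] as OpenCV has them; the pictures are not rectified), "R" (3x3) and "t" (3): a world point X has camera coordinates R X + t. Camera axes: x right, y down, z forward; pixel columns grow to the right and rows downward; lengths in m; the calibration is good to about 2 mm. A picture is of the moment at which its call begins: read the wrist's pose just before it. camera_model takes no time and is no camera call; for the wrist camera it gives the pose at the moment of the call.
- bot.job_done(): hands the job in; it is judged then, once.
The state is a dict: "time": time; "q": joint angles; "dq": joint speeds; "effort": joint torques, N m; "tcp_pos": TCP position; "eef_rot": TCP orientation; "wrist_force": force on the tool from outside, world axes, zero at the start; "wrist_torque": the same for the moment, N m; "width": finger opening in m; "gripper_force": force on a finger pad.
Only numpy, scipy, OpenCV 4.12 (cv2) and the standard library are available. Lean on these libraries where they do the work, as an engineer would, in place of code of your own. Each camera call takes 0.05 s, during which the arm holds its last target. There are 200 camera calls.

## Working session

There is one attempt and no reset: what is moved stays moved. The work goes in short steps, Python scripts to look and compute and a tool call to move; the robot and the scene stay as the last step left them, time stands still between calls to the robot, and variables do not carry over. Pictures are saved under pics/ and viewed, at most 10 in all, crops included, and the job is handed in when it is done.

Besides the shell and the picture viewer there is one more tool, called as name(argument=value, ...) on one line, values as JSON. drive_tool: Moves the arm, as the interface text tells. Its arguments: {"type":"object","properties":{"deltas":{"type":"array"},"force":{"type":"number"}},"required":["deltas"]}

```bash
ls; mkdir -p pics; python3 - <<'E'
from workcell import bot
import cv2
print(bot.sense())
for n in("scene","top"):
    p,d=bot.grab_frame(n); cv2.imwrite(f"pics/{n}0.png",p[:,:,::-1]); m=bot.camera_model(n); print(n,m)
    import numpy as np; np.savez(f"pics/{n}0.npz",p=p,d=d)
E
```

```text
pics
{'time': 0.0, 'q': array([ 1.03478582,  0.5371803 , -0.00444712,  1.53886188,  0.00259525,
        1.06727345, -0.07121016]), 'dq': array([ 4.89903437e-04, -9.42471831e-04,  8.60957022e-04, -4.60208115e-05,
        3.04693678e-05, -2.99703692e-04, -1.29668047e-03]), 'effort': array([-1.21992096e-03, -5.83418691e+01,  1.04845829e+00, -2.59106129e+01,
        1.23519567e-02,  9.58557153e-03, -7.56385589e-06]), 'tcp_pos': array([ 0.29397563, -0.57902696,  0.23040822]), 'eef_rot': array([-3.05369496e+00, -7.30928821e-01,  8.05552382e-04]), 'wrist_force': array([0.74577176, 0.47044126, 0.69383411]), 'wrist_torque': array([-0.02009955,  0.01408677,  0.01750256]), 'gripper_force': 0.0, 'width': 0.0856190264024629}
scene {'fx': 491.0821222717883, 'fy': 491.0821222717883, 'cx': 278.64940706717823, 'cy': 209.09303832807882, 'dist': array([0.02526309, 0.        , 0.        , 0.        , 0.        ]), 'R': array([[ 0.88923774,  0.45734532, -0.00956552],
       [ 0.36974062, -0.73090191, -0.57364996],
       [-0.26934759,  0.50657443, -0.8190447 ]]), 't': array([-0.47580273, -0.11641084,  1.02685256])}
top {'fx': 466.265514777014, 'fy': 466.265514777014, 'cx': 281.10543705362204, 'cy': 211.792856204396, 'dist': array([-0.1210456,  0.       ,  0.       ,  0.       ,  0.       ]), 'R': array([[-4.73342205e-03, -9.99988498e-01,  7.73258465e-04],
       [-9.98027211e-01,  4.67572524e-03, -6.26084955e-02],
       [ 6.26041598e-02, -1.06808542e-03, -9.98037864e-01]]), 't': array([0.07386431, 0.50873997, 0.89647837])}
```

View pics/top0.png

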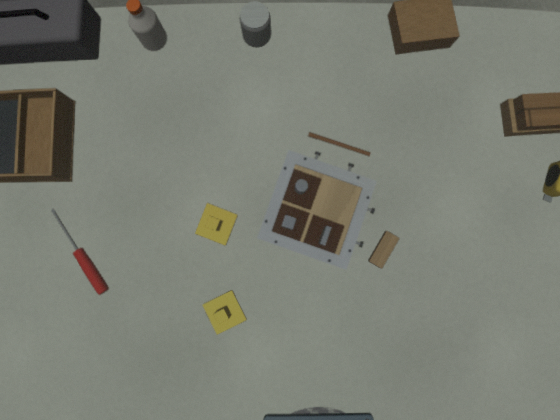

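View pics/scene0.png

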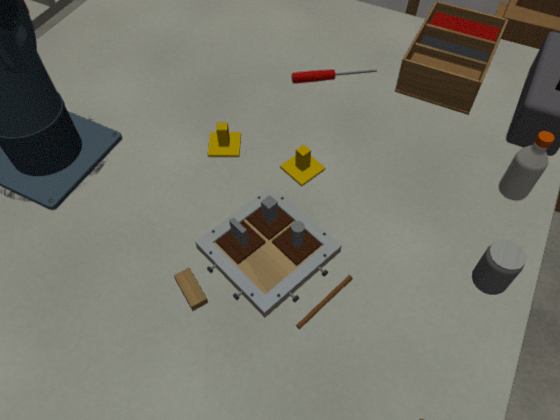

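The top view shows the tray centred near (318,208). The round gauge is at (302,187), the square at (289,222), the flat bar at (324,234), and the empty bay near (340,195), with the stop screws on the upper and right rails. So tray +x runs image-right, which is the round carrier's slide, and tray +y runs image-up, which is the square's.

The scene view agrees: round at (298,232), square at (269,205), flat at (238,233).

```bash
cat > h.py <<'E'
import numpy as np,cv2
from workcell import bot
def ray(m,uv):
    K=np.array([[m['fx'],0,m['cx']],[0,m['fy'],m['cy']],[0,0,1]])
    n=cv2.undistortPoints(np.float64(uv).reshape(1,1,2),K,m['dist']).ravel()
    return -m['R'].T@m['t'], m['R'].T@np.array([n[0],n[1],1.])
def onz(m,uv,z):
    o,d=ray(m,uv); return o+d*(z-o[2])/d[2]
def tri(a,b):
    A=np.zeros((3,3));v=np.zeros(3);P=[]
    for o,d in(a,b):
        d=d/np.linalg.norm(d);M=np.eye(3)-np.outer(d,d);A+=M;v+=M@o
    x=np.linalg.solve(A,v)
    return x,[float(np.linalg.norm((np.eye(3)-np.outer(d,d)/(d@d))@(x-o))) for o,d in(a,b)]
def brown(p):
    h=cv2.cvtColor(p,cv2.COLOR_RGB2HSV).astype(int)
    return ((h[...,1]>90)&(h[...,2]<110)&(h[...,0]<20)).astype(np.uint8)*255
E
python3 - <<'E'
from h import *
for n,box in(("top",(255,150,385,270)),("scene",(195,185,345,315))):
    f=np.load(f"pics/{n}0.npz");p,d=f['p'],f['d'];m=bot.camera_model(n)
    x0,y0,x1,y1=box
    b=np.zeros(p.shape[:2],np.uint8);b[y0:y1,x0:x1]=brown(p)[y0:y1,x0:x1]
    # world point heights from depth
    cs,_=cv2.findContours(b,cv2.RETR_EXTERNAL,cv2.CHAIN_APPROX_NONE)
    for c in cs:
        if cv2.contourArea(c)<200: continue
        W=np.float32([onz(m,q[0],.014)[:2]*1000 for q in c]);r=cv2.minAreaRect(W)
        print(n,'plate',cv2.contourArea(c),np.round(r[0],1),np.round(r[1],1),round(r[2],1))
    # tops from depth
    k=np.zeros_like(b)
    for v in range(y0,y1):
        for u in range(x0,x1):
            if d[v,u]>0:
                o,dr=ray(m,(u,v)); z=(o+dr*d[v,u])[2]
                k[v,u]=255*(z>.057)
    cs,_=cv2.findContours(k,cv2.RETR_EXTERNAL,cv2.CHAIN_APPROX_NONE)
    for c in cs:
        if cv2.contourArea(c)<15: continue
        M=cv2.moments(c);uv=(M['m10']/M['m00'],M['m01']/M['m00'])
        zs=[];W=np.float32([onz(m,q[0],.064)[:2]*1000 for q in c])
        o,dr=ray(m,uv);z=(o+dr*d[int(uv[1]+.5),int(uv[0]+.5)])
        print(n,'top',np.round(uv,1),np.round(onz(m,uv,.064)*1000,1),'depthz',np.round(z*1000,1),cv2.minAreaRect(W))
    cv2.imwrite(f"pics/{n}c.png",cv2.resize(p[y0:y1,x0:x1,::-1],None,fx=5,fy=5 if n=='top' else 4.5,interpolation=cv2.INTER_CUBIC)[:600])
E
```

```text
top plate 491.0 [467.6 -11.6] [64.7 56.4] 70.2
top plate 319.5 [490.9  52.5] [55.  56.3] 69.7
top plate 768.5 [554.   29.8] [55.3 63.9] 71.1
top top [325.8 234.7] [463.3 -10.9  64. ] depthz [463.3 -11.   62.5] ((463.2174377441406, -10.806941986083984), (10.285837173461914, 35.77250671386719), 69.42503356933594)
top top [288.9 221.4] [488.1  57.1  64. ] depthz [488.1  57.1  63.2] ((487.9988708496094, 56.9843864440918), (21.67029571533203, 21.683809280395508), 71.28373718261719)
top top [301.6 184.9] [556.   33.2  64. ] depthz [556.1  33.2  63.5] ((555.8739624023438, 33.31285858154297), (20.496566772460938, 22.504467010498047), 89.58919525146484)
scene plate 823.0 [466.  -14.9] [67.5 64.8] 70.1
scene plate 1462.5 [523.3  39. ] [ 63.8 137.1] 70.4
scene top [297.3 227.4] [556.6  29.3  64. ] depthz [556.6  29.2  64.1] ((556.92529296875, 29.3221492767334), (22.249996185302734, 26.48682403564453), 26.388608932495117)
scene top [237.5 226.3] [464.2 -15.1  64. ] depthz [464.  -14.8  63.5] ((463.3947448730469, -14.902137756347656), (12.321170806884766, 38.57377624511719), 71.67694091796875)
scene top [268.9 202.9] [489.1  53.   64. ] depthz [489.4  52.5  64.8] ((489.1158142089844, 52.51782989501953), (25.091955184936523, 25.72901153564453), 70.35604858398438)
```

View pics/topc.png

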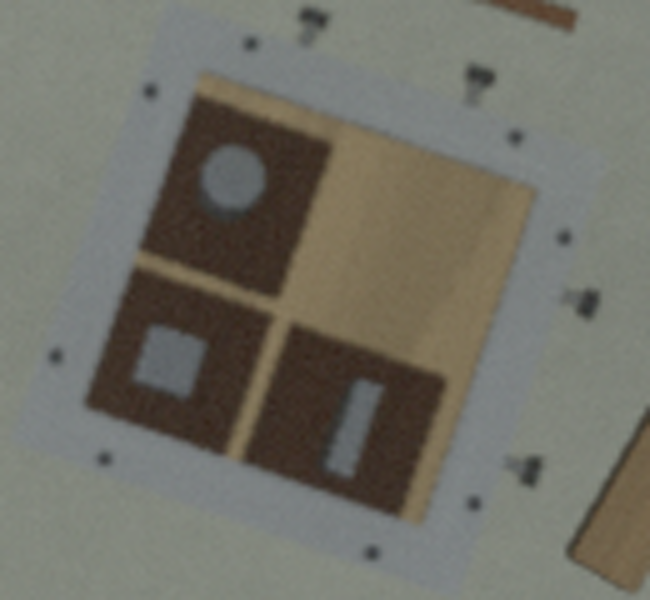

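The two views differ by about 4 mm in y, within the calibration error of each camera. The averages put the round gauge at (556,31) and the square at (489,55), with the tray's +y at about −20° in world. I'll refine this with the wrist camera above the tray.

drive_tool(deltas=[{"xyz": [0.84, -0.785, 0], "roll": 0, "hand": 1}, {"xyz": [1.68, -1.57, 0], "roll": 0, "hand": 1}, {"xyz": [2.52, -2.355, 0], "roll": 0, "hand": 1}, {"xyz": [3.36, -3.14, 0], "roll": 0, "hand": 1}, {"xyz": [4.2, -3.925, 0], "roll": 0, "hand": 1}])

```text
time: 0.6
tcp_pos: [0.3731, -0.3616, 0.231]
eef_rot: [-3.055, -0.731, 0.001]
wrist_force: [1.1, -0.1, -0.1]
width: 0.0854
gripper_force: 0.0
```

drive_tool(deltas=[{"xyz": [0.84, -0.785, 0], "roll": 0, "hand": 1}, {"xyz": [1.68, -1.57, 0], "roll": 0, "hand": 1}, {"xyz": [2.52, -2.355, 0], "roll": 0, "hand": 1}, {"xyz": [3.36, -3.14, 0], "roll": 0, "hand": 1}, {"xyz": [4.2, -3.925, 0], "roll": 0, "hand": 1}])

```text
time: 1.1
tcp_pos: [0.4518, -0.1457, 0.2312]
eef_rot: [3.055, 0.731, -0.0]
wrist_force: [1.1, -0.7, 0.2]
width: 0.0851
gripper_force: 0.0
```

drive_tool(deltas=[{"xyz": [0.84, -0.785, 0], "roll": 1.6, "hand": 1}, {"xyz": [1.68, -1.57, 0], "roll": 3.2, "hand": 1}, {"xyz": [2.52, -2.355, 0], "roll": 4.8, "hand": 1}, {"xyz": [3.36, -3.14, 0], "roll": 6.4, "hand": 1}, {"xyz": [3.64, -3.4, 0], "roll": 8.0, "hand": 1}])

```text
time: 1.6
tcp_pos: [0.5204, 0.044, 0.2311]
eef_rot: [-3.123, 0.327, 0.0]
wrist_force: [-0.4, -0.6, -0.2]
width: 0.0853
gripper_force: 0.0
```

drive_tool(deltas=[{"xyz": [0, 0, 0], "roll": 1.4, "hand": 1}, {"xyz": [0, 0, 0], "roll": 1.4, "hand": 1}, {"xyz": [0, 0, 0], "roll": 1.4, "hand": 1}])

```text
time: 1.9
tcp_pos: [0.5196, 0.0391, 0.231]
eef_rot: [3.099, -0.511, -0.001]
wrist_force: [1.1, 0.1, 0.1]
width: 0.0849
gripper_force: 0.0
```

```bash
python3 - <<'E'
from h import *
s=bot.sense();m=bot.camera_model("wrist");p,d=bot.grab_frame("wrist");cv2.imwrite("pics/w1.png",p[:,:,::-1])
import pickle;pickle.dump((s,m,p,d),open("pics/w1.pkl","wb"))
print(s['tcp_pos'],s['eef_rot'],s['wrist_force'],s['q'],m)
E
```

```text
[0.51960018 0.03908147 0.23099437] [ 3.09911210e+00 -5.10683800e-01 -9.98104103e-04] [1.13601833 0.10020089 0.12730866] [-0.02257795  0.32537194 -0.17014518  1.86992962  0.06699641  0.95256468
 -2.12029771] {'fx': 362.47032545536115, 'fy': 362.47032545536115, 'cx': 278.0980357800598, 'cy': 215.754148376502, 'dist': array([-0.08075989,  0.        ,  0.        ,  0.        ,  0.        ]), 'R': array([[-0.32037951, -0.94728827,  0.00138139],
       [-0.91364815,  0.3093867 ,  0.26367961],
       [-0.25020798,  0.08321544, -0.96460933]]), 't': array([0.20240269, 0.42853355, 0.50523666])}
```

View pics/w1.png

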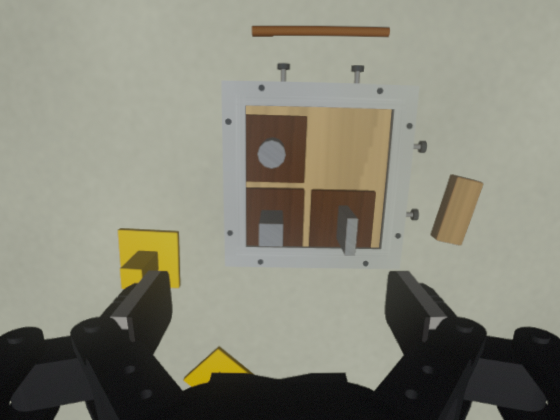

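The wrist view shows the round gauge top at (271,154), the square at (271,235), the flat bar at (349,237), and the tray almost aligned with the image. I'll measure in this view and compare.

```bash
cat >> h.py <<'E'
def tops(p,d,m,roi,h=.064,thr=.055):
    x0,y0,x1,y1=roi;v,u=np.mgrid[y0:y1,x0:x1];K=np.array([[m['fx'],0,m['cx']],[0,m['fy'],m['cy']],[0,0,1]])
    n=cv2.undistortPoints(np.float64(np.c_[u.ravel(),v.ravel()])[:,None],K,m['dist'])[:,0]
    dd=d[y0:y1,x0:x1].ravel();C=np.c_[n,np.ones(len(n))]*dd[:,None];W=(C-m['t'])@m['R']
    k=np.zeros(d.shape,np.uint8);k[y0:y1,x0:x1]=((W[:,2]>thr)&(W[:,2]<.075)&(dd>0)).reshape(v.shape)*255
    Z=np.zeros(d.shape);Z[y0:y1,x0:x1]=W[:,2].reshape(v.shape)
    for c in cv2.findContours(k,cv2.RETR_EXTERNAL,cv2.CHAIN_APPROX_NONE)[0]:
        if cv2.contourArea(c)<15: continue
        q=np.zeros_like(k);cv2.drawContours(q,[c],-1,255,-1);z=np.median(Z[q>0])
        r=cv2.minAreaRect(np.float32([onz(m,x[0],h)[:2]*1000 for x in c]))
        print('top px',np.round(c.mean(0)[0]),'xy',np.round(r[0],1),'size',np.round(r[1],1),'ang',round(r[2],1),'z',round(z*1000,1))
E
python3 - <<'E'
from h import *;import pickle
s,m,p,d=pickle.load(open("pics/w1.pkl","rb"))
tops(p,d,m,(225,85,410,268))
b=np.zeros(p.shape[:2],np.uint8)
hs=cv2.cvtColor(p,cv2.COLOR_RGB2HSV)
b[90:260,235:400]=((hs[90:260,235:400,1]>70)*255)
b=cv2.morphologyEx(b,cv2.MORPH_CLOSE,np.ones((9,9)))
c=max(cv2.findContours(b,cv2.RETR_EXTERNAL,cv2.CHAIN_APPROX_NONE)[0],key=cv2.contourArea)
r=cv2.minAreaRect(np.float32([onz(m,x[0],.023)[:2]*1000 for x in c]))
print('lip opening',r, c.reshape(-1,2).min(0),c.reshape(-1,2).max(0))
E
```

```text
top px [271. 233.] xy [489.1  55. ] size [21.6 24.7] ang 70.5 z 64.3
top px [349. 235.] xy [464.3 -11.3] size [12.  38.1] ang 70.4 z 64.2
top px [272. 153.] xy [556.   31.6] size [22.9 22.8] ang 71.3 z 64.5
lip opening ((514.4161376953125, 0.5423965454101562), (137.07203674316406, 137.96006774902344), 70.21049499511719) [246 106] [391 247]
```

The measurements agree: round at (556,31.6), tops at z 64 mm as expected, and the round carrier sits at tray (−43.4,+28.6). I'll centre over it, align, and descend to TCP z of about 29 mm.

drive_tool(deltas=[{"xyz": [0.92, -0.115, 0], "roll": 0.22, "hand": 1}, {"xyz": [0.92, -0.115, 1.1], "roll": 0.22, "hand": 1}, {"xyz": [0.92, -0.115, 2.2], "roll": 0.22, "hand": 1}, {"xyz": [0.92, -0.115, 3.2], "roll": 0.22, "hand": 1}, {"xyz": [0.92, -0.115, 3.2], "roll": 0.22, "hand": 1}])

```text
time: 2.45
tcp_pos: [0.5518, 0.0307, 0.0986]
eef_rot: [3.091, -0.543, -0.015]
wrist_force: [-0.6, 0.1, -0.0]
width: 0.0858
gripper_force: 0.0
```

```bash
python3 - <<'E'
from h import *
s=bot.sense();print(s['tcp_pos'],s['eef_rot'],s['wrist_force'],s['width'])
m=bot.camera_model("wrist");p,d=bot.grab_frame("wrist");cv2.imwrite("pics/w2.png",p[:,:,::-1])
tops(p,d,m,(100,0,480,330))
E
```

```text
[0.55181299 0.03069176 0.09858227] [ 3.0912659  -0.54317907 -0.01542683] [-0.58659146  0.06657219 -0.01419974] 0.08580092919017607
top px [272. 240.] xy [556.9  31.3] size [23.2 25.7] ang 55.6 z 64.4
```

drive_tool(deltas=[{"xyz": [0, 0, 0], "roll": 0, "hand": 1}, {"xyz": [0, 0, 0], "roll": 0, "hand": 1}])

```text
time: 2.7
tcp_pos: [0.5582, 0.0321, 0.1058]
eef_rot: [-3.093, 0.544, -0.007]
wrist_force: [-0.6, 0.0, 0.2]
width: 0.0855
gripper_force: 0.0
```

drive_tool(deltas=[{"xyz": [0, 0, 0.7], "roll": 0, "hand": 1}, {"xyz": [0, 0, 1.3], "roll": 0, "hand": 1}, {"xyz": [0, 0, 1.8], "roll": 0, "hand": 1}, {"xyz": [0, 0, 1.8], "roll": 0, "hand": 1}, {"xyz": [0, 0, 1.8], "roll": 0, "hand": 1}])

```text
time: 3.2
tcp_pos: [0.5574, 0.0322, 0.0328]
eef_rot: [-3.094, 0.544, -0.003]
wrist_force: [-0.1, -0.1, 0.2]
width: 0.0856
gripper_force: 0.0
```

drive_tool(deltas=[{"xyz": [0, 0, 0.06], "roll": 0, "hand": 0.6}, {"xyz": [0, 0, 0.06], "roll": 0, "hand": 0.35}, {"xyz": [0, 0, 0.06], "roll": 0, "hand": 0.1}, {"xyz": [0, 0, 0.06], "roll": 0, "hand": 0.1}, {"xyz": [0, 0, 0.06], "roll": 0, "hand": 0.1}], force=40)

```text
time: 3.7
tcp_pos: [0.5566, 0.0323, 0.0294]
eef_rot: [-3.094, 0.545, -0.001]
wrist_force: [-1.6, -0.5, 4.8]
width: 0.0226
gripper_force: 39.0
```

drive_tool(deltas=[{"xyz": [0, 0, 0], "roll": 0, "hand": 0.1}, {"xyz": [0, 0, 0], "roll": 0, "hand": 0.1}, {"xyz": [0, 0, 0], "roll": 0, "hand": 0.1}])

```text
time: 4.0
tcp_pos: [0.5566, 0.0323, 0.0294]
eef_rot: [-3.094, 0.544, -0.001]
wrist_force: [-1.8, -0.4, 6.2]
width: 0.0225
gripper_force: 39.0
```

drive_tool(deltas=[{"xyz": [0, 0, -0.02], "roll": 0, "hand": 0.1}, {"xyz": [0, 0.2, -0.02], "roll": 0, "hand": 0.1}, {"xyz": [0, 0.4, -0.02], "roll": 0, "hand": 0.1}, {"xyz": [0, 0.6, -0.02], "roll": 0, "hand": 0.1}, {"xyz": [0, 0.8, -0.02], "roll": 0, "hand": 0.1}])

```text
time: 4.5
tcp_pos: [0.5448, 0.0009, 0.0295]
eef_rot: [3.093, -0.545, -0.001]
wrist_force: [0.4, 0.3, -1.3]
width: 0.0232
gripper_force: 39.6
```

drive_tool(deltas=[{"xyz": [0, 0.2, 0], "roll": 0, "hand": 0.1}, {"xyz": [0, 0.4, 0], "roll": 0, "hand": 0.1}, {"xyz": [0, 0.6, 0], "roll": 0, "hand": 0.1}, {"xyz": [0, 0.75, 0], "roll": 0, "hand": 0.1}])

```text
time: 4.9
tcp_pos: [0.5346, -0.0272, 0.0296]
eef_rot: [3.093, -0.546, -0.001]
wrist_force: [0.9, 0.5, -3.2]
width: 0.0227
gripper_force: 39.4
```

drive_tool(deltas=[{"xyz": [0, 0.03, 0], "roll": 0, "hand": 0.1}, {"xyz": [0, 0.06, 0], "roll": 0, "hand": 0.1}, {"xyz": [0, 0.09, 0], "roll": 0, "hand": 0.1}])

```text
time: 5.2
tcp_pos: [0.5339, -0.0292, 0.0297]
eef_rot: [-3.094, 0.544, -0.0]
wrist_force: [-1.0, -0.1, -2.7]
width: 0.0229
gripper_force: 39.4
```

Free slide is fine so far; the carrier is at about tray x 21. I'll ease the slight upward pull and advance to about 30 mm, just short of the earliest possible stop.

drive_tool(deltas=[{"xyz": [0, 0.05, 0.008], "roll": 0, "hand": 0.1}, {"xyz": [0, 0.1, 0.008], "roll": 0, "hand": 0.1}, {"xyz": [0, 0.15, 0.008], "roll": 0, "hand": 0.1}, {"xyz": [0, 0.2, 0.008], "roll": 0, "hand": 0.1}, {"xyz": [0, 0.225, 0.008], "roll": 0, "hand": 0.1}])

```text
time: 5.7
tcp_pos: [0.5309, -0.0381, 0.0295]
eef_rot: [-3.094, 0.545, -0.0]
wrist_force: [-0.2, 1.4, -1.2]
width: 0.0229
gripper_force: 39.5
```

drive_tool(deltas=[{"xyz": [0, 0.01, 0], "roll": 0, "hand": 0.1}, {"xyz": [0, 0.02, 0], "roll": 0, "hand": 0.1}])

```text
time: 5.9
tcp_pos: [0.5307, -0.0386, 0.0295]
eef_rot: [-3.094, 0.544, -0.001]
wrist_force: [1.3, 1.0, -1.5]
width: 0.023
gripper_force: 39.5
```

drive_tool(deltas=[{"xyz": [0, 0.01, 0], "roll": 0, "hand": 0.1}, {"xyz": [0, 0.02, 0], "roll": 0, "hand": 0.1}, {"xyz": [0, 0.02, 0], "roll": 0, "hand": 0.1}])

```text
time: 6.2
tcp_pos: [0.5304, -0.0393, 0.0295]
eef_rot: [-3.094, 0.544, -0.0]
wrist_force: [1.7, 0.9, 0.1]
width: 0.0231
gripper_force: 39.6
```

drive_tool(deltas=[{"xyz": [0, 0.01, 0], "roll": 0, "hand": 0.1}, {"xyz": [0, 0.02, 0], "roll": 0, "hand": 0.1}, {"xyz": [0, 0.02, 0], "roll": 0, "hand": 0.1}])

```text
time: 6.5
tcp_pos: [0.5301, -0.0401, 0.0295]
eef_rot: [-3.094, 0.545, -0.001]
wrist_force: [0.1, 1.0, 1.4]
width: 0.0229
gripper_force: 39.7
```

drive_tool(deltas=[{"xyz": [0, 0.01, 0], "roll": 0, "hand": 0.1}, {"xyz": [0, 0.02, 0], "roll": 0, "hand": 0.1}, {"xyz": [0, 0.02, 0], "roll": 0, "hand": 0.1}])

```text
time: 6.8
tcp_pos: [0.5298, -0.0409, 0.0295]
eef_rot: [-3.094, 0.544, -0.0]
wrist_force: [1.2, 2.2, 0.8]
width: 0.023
gripper_force: 39.8
```

drive_tool(deltas=[{"xyz": [0, 0.01, 0], "roll": 0, "hand": 0.1}, {"xyz": [0, 0.02, 0], "roll": 0, "hand": 0.1}, {"xyz": [0, 0.02, 0], "roll": 0, "hand": 0.1}])

```text
time: 7.1
tcp_pos: [0.5295, -0.0416, 0.0294]
eef_rot: [-3.094, 0.545, -0.0]
wrist_force: [1.0, 3.6, 2.6]
width: 0.0226
gripper_force: 39.8
```

drive_tool(deltas=[{"xyz": [0, 0.01, -0.004], "roll": 0, "hand": 0.1}, {"xyz": [0, 0.015, -0.004], "roll": 0, "hand": 0.1}, {"xyz": [0, 0.015, -0.004], "roll": 0, "hand": 0.1}])

```text
time: 7.4
tcp_pos: [0.529, -0.0425, 0.0294]
eef_rot: [3.094, -0.545, -0.0]
wrist_force: [0.8, 1.8, -0.0]
width: 0.023
gripper_force: 39.8
```

Just friction so far; continuing in small steps.

drive_tool(deltas=[{"xyz": [0, 0.01, 0], "roll": 0, "hand": 0.1}, {"xyz": [0, 0.02, 0], "roll": 0, "hand": 0.1}, {"xyz": [0, 0.02, 0], "roll": 0, "hand": 0.1}])

```text
time: 7.7
tcp_pos: [0.5288, -0.0432, 0.0295]
eef_rot: [3.094, -0.545, -0.0]
wrist_force: [1.1, 1.8, 0.2]
width: 0.0234
gripper_force: 39.8
```

drive_tool(deltas=[{"xyz": [0, 0.01, 0], "roll": 0, "hand": 0.1}, {"xyz": [0, 0.02, 0], "roll": 0, "hand": 0.1}, {"xyz": [0, 0.02, 0], "roll": 0, "hand": 0.1}])

```text
time: 8.0
tcp_pos: [0.5285, -0.0439, 0.0295]
eef_rot: [3.094, -0.545, -0.001]
wrist_force: [-0.0, 2.0, 0.0]
width: 0.0232
gripper_force: 39.8
```

drive_tool(deltas=[{"xyz": [0, 0.01, 0], "roll": 0, "hand": 0.1}, {"xyz": [0, 0.02, 0], "roll": 0, "hand": 0.1}, {"xyz": [0, 0.02, 0], "roll": 0, "hand": 0.1}])

```text
time: 8.3
tcp_pos: [0.5282, -0.0447, 0.0295]
eef_rot: [3.094, -0.545, -0.0]
wrist_force: [0.4, 0.5, -0.6]
width: 0.0228
gripper_force: 39.8
```

drive_tool(deltas=[{"xyz": [0, 0.01, 0], "roll": 0, "hand": 0.1}, {"xyz": [0, 0.02, 0], "roll": 0, "hand": 0.1}, {"xyz": [0, 0.02, 0], "roll": 0, "hand": 0.1}])

```text
time: 8.6
tcp_pos: [0.528, -0.0454, 0.0295]
eef_rot: [3.094, -0.545, -0.0]
wrist_force: [-0.4, 1.2, -0.8]
width: 0.023
gripper_force: 39.8
```

drive_tool(deltas=[{"xyz": [0, 0.01, 0], "roll": 0, "hand": 0.1}, {"xyz": [0, 0.02, 0], "roll": 0, "hand": 0.1}, {"xyz": [0, 0.02, 0], "roll": 0, "hand": 0.1}])

```text
time: 8.9
tcp_pos: [0.5278, -0.0456, 0.0295]
eef_rot: [-3.094, 0.544, 0.0]
wrist_force: [0.4, 3.9, -1.8]
width: 0.0231
gripper_force: 39.6
```

Contact: the TCP moved only about 0.25 mm of the 0.8 mm commanded and the force rose. I'll step in more finely now.

drive_tool(deltas=[{"xyz": [0, 0.006, 0], "roll": 0, "hand": 0.1}, {"xyz": [0, 0.01, 0], "roll": 0, "hand": 0.1}, {"xyz": [0, 0.01, 0], "roll": 0, "hand": 0.1}])

```text
time: 9.2
tcp_pos: [0.5278, -0.0457, 0.0295]
eef_rot: [-3.093, 0.543, -0.0]
wrist_force: [1.3, 5.3, -2.2]
width: 0.0228
gripper_force: 39.6
```

drive_tool(deltas=[{"xyz": [0, 0.01, 0], "roll": 0, "hand": 0.1}, {"xyz": [0, 0.02, 0], "roll": 0, "hand": 0.1}, {"xyz": [0, 0.02, 0], "roll": 0, "hand": 0.1}, {"xyz": [0, 0.02, 0], "roll": 0, "hand": 0.1}])

```text
time: 9.6
tcp_pos: [0.5277, -0.0458, 0.0295]
eef_rot: [-3.093, 0.542, -0.0]
wrist_force: [1.2, 6.3, -2.4]
width: 0.0227
gripper_force: 39.6
```

drive_tool(deltas=[{"xyz": [0, 0.01, 0], "roll": 0, "hand": 0.1}, {"xyz": [0, 0.02, 0], "roll": 0, "hand": 0.1}, {"xyz": [0, 0.02, 0], "roll": 0, "hand": 0.1}, {"xyz": [0, 0.02, 0], "roll": 0, "hand": 0.1}])

```text
time: 10.0
tcp_pos: [0.5276, -0.0459, 0.0296]
eef_rot: [-3.092, 0.541, -0.001]
wrist_force: [1.6, 7.6, -0.6]
width: 0.023
gripper_force: 39.6
```

drive_tool(deltas=[{"xyz": [0, 0.015, 0], "roll": 0, "hand": 0.1}, {"xyz": [0, 0.03, 0], "roll": 0, "hand": 0.1}, {"xyz": [0, 0.03, 0], "roll": 0, "hand": 0.1}, {"xyz": [0, 0.03, 0], "roll": 0, "hand": 0.1}])

```text
time: 10.4
tcp_pos: [0.5276, -0.0459, 0.0297]
eef_rot: [-3.091, 0.54, -0.002]
wrist_force: [1.2, 9.6, -2.1]
width: 0.0226
gripper_force: 39.7
```

drive_tool(deltas=[{"xyz": [0, 0.015, 0], "roll": 0, "hand": 0.1}, {"xyz": [0, 0.03, 0], "roll": 0, "hand": 0.1}, {"xyz": [0, 0.03, 0], "roll": 0, "hand": 0.1}, {"xyz": [0, 0.03, 0], "roll": 0, "hand": 0.1}, {"xyz": [0, 0.03, 0], "roll": 0, "hand": 0.1}])

```text
time: 10.9
tcp_pos: [0.5275, -0.046, 0.0298]
eef_rot: [-3.09, 0.539, -0.002]
wrist_force: [1.8, 12.7, -2.3]
width: 0.0229
gripper_force: 39.7
```

drive_tool(deltas=[{"xyz": [0, 0, 0], "roll": 0, "hand": 0.1}, {"xyz": [0, 0, 0], "roll": 0, "hand": 0.1}])

```text
time: 11.1
tcp_pos: [0.5275, -0.046, 0.0297]
eef_rot: [-3.09, 0.539, -0.002]
wrist_force: [2.4, 12.4, -2.3]
width: 0.0231
gripper_force: 39.7
```

Held at about 12.5 N total, so roughly 10.8 N on the stop. Now hold a little longer, relax the push, let go and rise.

drive_tool(deltas=[{"xyz": [0, 0, 0], "roll": 0, "hand": 0.1}, {"xyz": [0, 0, 0], "roll": 0, "hand": 0.1}, {"xyz": [0, -0.04, 0], "roll": 0, "hand": 0.1}, {"xyz": [0, -0.08, 0], "roll": 0, "hand": 0.1}, {"xyz": [0, -0.11, 0], "roll": 0, "hand": 0.1}])

```text
time: 11.6
tcp_pos: [0.5278, -0.0456, 0.0295]
eef_rot: [-3.094, 0.544, 0.0]
wrist_force: [0.8, 2.7, -1.5]
width: 0.0227
gripper_force: 39.8
```

drive_tool(deltas=[{"xyz": [0, 0, 0], "roll": 0, "hand": 0.1}, {"xyz": [0, 0, 0], "roll": 0, "hand": 0.3}, {"xyz": [0, 0, 0], "roll": 0, "hand": 0.5}, {"xyz": [0, 0, 0], "roll": 0, "hand": 0.6}, {"xyz": [0, 0, 0], "roll": 0, "hand": 0.6}])

```text
time: 12.1
tcp_pos: [0.5277, -0.047, 0.0295]
eef_rot: [3.093, -0.546, -0.0]
wrist_force: [0.1, -0.4, 1.1]
width: 0.0512
gripper_force: 0.0
```

drive_tool(deltas=[{"xyz": [0, 0, -0.5], "roll": 0, "hand": 0.7}, {"xyz": [0, 0, -1.4], "roll": 0, "hand": 1}, {"xyz": [0, 0, -2.4], "roll": 0, "hand": 1}, {"xyz": [0, 0, -2.4], "roll": 0, "hand": 1}, {"xyz": [0, 0, -2.4], "roll": 0, "hand": 1}])

```text
time: 12.6
tcp_pos: [0.5284, -0.0466, 0.1264]
eef_rot: [3.094, -0.546, 0.003]
wrist_force: [-0.5, -0.7, -0.4]
width: 0.0851
gripper_force: 0.0
```

```bash
python3 - <<'E'
from h import *
s=bot.sense();print(s['tcp_pos'],s['eef_rot'],s['wrist_force'],s['width'],s['q'])
for n,roi in(("wrist",(50,0,520,330)),("top",(255,150,385,270)),("scene",(195,185,345,315))):
    m=bot.camera_model(n);p,d=bot.grab_frame(n);cv2.imwrite(f"pics/{n}3.png",p[:,:,::-1]);print(n);tops(p,d,m,roi)
E
```

```text
[ 0.52841518 -0.0465622   0.12636337] [ 3.09369243 -0.54561931  0.00326497] [-0.48471991 -0.68275441 -0.40384321] 0.08506210758968176 [ 0.12743765  0.4850289  -0.15816951  1.93129785  0.11097027  0.73147511
 -2.0152636 ]
wrist
top px [169. 326.] xy [493.2  41.3] size [3.3 5.6] ang 64.8 z 58.8
top px [262. 320.] xy [477.5 -17.5] size [ 9.7 14.7] ang 69.6 z 64.0
top px [277. 234.] xy [528.  -46.7] size [23.2 25.3] ang 84.2 z 64.4
top
top px [326. 235.] xy [463.1 -10.9] size [10.6 35.7] ang 70.9 z 63.2
top px [289. 221.] xy [488.  57.] size [21.7 21.7] ang 71.3 z 63.5
scene
top px [261. 257.] xy [527.9 -50. ] size [21.4 26.4] ang 28.0 z 63.5
top px [271. 207.] xy [496.5  46.2] size [17.7  5.5] ang 78.2 z 61.4
```

Round carrier is home at tray (39,28.5) and stays there. Moving to the square carrier with a quarter turn.

drive_tool(deltas=[{"xyz": [-0.6, -0.7, 0], "roll": -1.6, "hand": 1}, {"xyz": [-1.2, -1.4, 0], "roll": -3.2, "hand": 1}, {"xyz": [-1.795, -2.05, 0], "roll": -4.8, "hand": 1}, {"xyz": [-1.795, -2.05, 0], "roll": -6.4, "hand": 1}, {"xyz": [-1.795, -2.05, 0], "roll": -8.0, "hand": 1}])

```text
time: 13.25
tcp_pos: [0.487, 0.0569, 0.1244]
eef_rot: [-3.091, -0.56, 0.004]
wrist_force: [-0.1, -0.1, -0.8]
width: 0.0853
gripper_force: 0.0
```

drive_tool(deltas=[{"xyz": [0, 0, 0], "roll": -1.6, "hand": 1}, {"xyz": [0, 0, 0], "roll": -3.2, "hand": 1}, {"xyz": [0, 0, 0], "roll": -4.8, "hand": 1}, {"xyz": [0, 0, 0], "roll": -6.4, "hand": 1}, {"xyz": [0, 0, 0], "roll": -8.0, "hand": 1}])

```text
time: 13.75
tcp_pos: [0.4875, 0.0554, 0.1243]
eef_rot: [-2.715, -1.579, 0.003]
wrist_force: [0.4, 0.5, -0.6]
width: 0.0851
gripper_force: 0.0
```

drive_tool(deltas=[{"xyz": [0, 0, 0], "roll": -1.5, "hand": 1}, {"xyz": [0, 0, 0], "roll": -2, "hand": 1}, {"xyz": [0, 0, 0], "roll": -2, "hand": 1}, {"xyz": [0, 0, 0], "roll": -2, "hand": 1}])

```text
time: 14.15
tcp_pos: [0.4878, 0.0554, 0.1248]
eef_rot: [-2.573, -1.8, 0.002]
wrist_force: [0.5, -0.4, 0.2]
width: 0.0851
gripper_force: 0.0
```

```bash
python3 - <<'E'
from h import *
s=bot.sense();print(s['tcp_pos'],s['eef_rot'],s['wrist_force'],s['q'][6])
m=bot.camera_model("wrist");p,d=bot.grab_frame("wrist");cv2.imwrite("pics/w4.png",p[:,:,::-1]);tops(p,d,m,(100,0,480,330))
E
```

```text
[0.48779922 0.05544528 0.12477102] [-2.57341390e+00 -1.80017732e+00  1.94303533e-03] [ 0.50902849 -0.41620363  0.21504472] -0.8909639304356689
top px [277. 326.] xy [465.4  -3.7] size [ 4.5 34.1] ang 70.0 z 58.8
top px [278. 229.] xy [488.5  57.5] size [24.1 22. ] ang 70.0 z 64.4
top px [184.   4.] xy [484.2 188.2] size [ 5.  21.6] ang 68.4 z 58.3
```

View pics/w4.png

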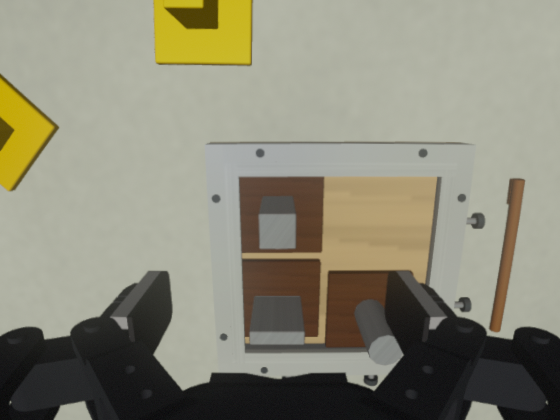

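The wrist view shows the square gauge at (278,229), the flat bar at (277,320) and the round at (378,345). The tool y axis lies along tray +y (−20.0°) and the TCP is within about 1.5 mm of the gauge. Descending and gripping.

drive_tool(deltas=[{"xyz": [0, 0, 0.8], "roll": 0, "hand": 1}, {"xyz": [0, 0, 1.6], "roll": 0, "hand": 1}, {"xyz": [0, 0, 2.2], "roll": 0, "hand": 1}, {"xyz": [0, 0, 2.36], "roll": 0, "hand": 1}, {"xyz": [0, 0, 2.36], "roll": 0, "hand": 1}])

```text
time: 14.7
tcp_pos: [0.4877, 0.0557, 0.0306]
eef_rot: [-2.572, -1.802, 0.003]
wrist_force: [-0.4, 0.2, 0.4]
width: 0.0855
gripper_force: 0.0
```

drive_tool(deltas=[{"xyz": [0, 0, 0], "roll": 0, "hand": 0.7}, {"xyz": [0, 0, 0], "roll": 0, "hand": 0.5}, {"xyz": [0, 0, 0], "roll": 0, "hand": 0.35}, {"xyz": [0, 0, 0], "roll": 0, "hand": 0.1}, {"xyz": [0, 0, 0], "roll": 0, "hand": 0.1}], force=40)

```text
time: 15.2
tcp_pos: [0.4885, 0.0556, 0.0317]
eef_rot: [2.573, 1.802, 0.001]
wrist_force: [-1.6, -0.6, 6.8]
width: 0.0214
gripper_force: 40.5
```

drive_tool(deltas=[{"xyz": [0, 0, 0], "roll": 0, "hand": 0.1}, {"xyz": [0, 0, 0], "roll": 0, "hand": 0.1}, {"xyz": [0, 0, 0], "roll": 0, "hand": 0.1}])

```text
time: 15.5
tcp_pos: [0.4885, 0.0556, 0.0317]
eef_rot: [2.573, 1.802, 0.0]
wrist_force: [-2.0, 0.4, 5.6]
width: 0.0212
gripper_force: 40.5
```

drive_tool(deltas=[{"xyz": [0, 0, -0.014], "roll": 0, "hand": 0.1}, {"xyz": [0, 0.2, -0.014], "roll": 0, "hand": 0.1}, {"xyz": [0, 0.4, -0.014], "roll": 0, "hand": 0.1}, {"xyz": [0, 0.6, -0.014], "roll": 0, "hand": 0.1}, {"xyz": [0, 0.8, -0.014], "roll": 0, "hand": 0.1}])

```text
time: 16.0
tcp_pos: [0.5156, 0.046, 0.0318]
eef_rot: [-2.569, -1.803, 0.007]
wrist_force: [-13.3, 3.4, 17.6]
width: 0.0217
gripper_force: 42.1
```

drive_tool(deltas=[{"xyz": [0, 0.2, 0], "roll": 0, "hand": 0.1}, {"xyz": [0, 0.4, 0], "roll": 0, "hand": 0.1}, {"xyz": [0, 0.6, 0], "roll": 0, "hand": 0.1}, {"xyz": [0, 0.75, 0], "roll": 0, "hand": 0.1}])

```text
time: 16.4
tcp_pos: [0.5445, 0.0357, 0.0318]
eef_rot: [-2.569, -1.803, 0.005]
wrist_force: [-11.0, 3.1, 13.4]
width: 0.0217
gripper_force: 41.4
```

drive_tool(deltas=[{"xyz": [0, 0.06, 0], "roll": 0, "hand": 0.1}, {"xyz": [0, 0.12, 0], "roll": 0, "hand": 0.1}, {"xyz": [0, 0.18, 0], "roll": 0, "hand": 0.1}, {"xyz": [0, 0.21, 0], "roll": 0, "hand": 0.1}, {"xyz": [0, 0.24, 0], "roll": 0, "hand": 0.1}])

```text
time: 16.9
tcp_pos: [0.5527, 0.0328, 0.0319]
eef_rot: [-2.569, -1.803, 0.006]
wrist_force: [-12.0, 4.8, 13.7]
width: 0.0214
gripper_force: 41.6
```

The square carrier is being pressed down (14 N) and drags with about 12 N. I'll relieve that before going near the stop.

drive_tool(deltas=[{"xyz": [0, 0, -0.01], "roll": 0, "hand": 0.1}, {"xyz": [0, 0, -0.02], "roll": 0, "hand": 0.1}, {"xyz": [0, 0, -0.03], "roll": 0, "hand": 0.1}, {"xyz": [0, 0, -0.03], "roll": 0, "hand": 0.1}])

```text
time: 17.3
tcp_pos: [0.5557, 0.0307, 0.0327]
eef_rot: [2.573, 1.802, -0.0]
wrist_force: [-0.1, -0.7, -3.8]
width: 0.0215
gripper_force: 39.3
```

drive_tool(deltas=[{"xyz": [0, 0, 0.01], "roll": 0, "hand": 0.1}, {"xyz": [0, 0.02, 0.01], "roll": 0, "hand": 0.1}, {"xyz": [0, 0.04, 0.01], "roll": 0, "hand": 0.1}, {"xyz": [0, 0.06, 0.01], "roll": 0, "hand": 0.1}, {"xyz": [0, 0.06, 0.01], "roll": 0, "hand": 0.1}])

```text
time: 17.8
tcp_pos: [0.5581, 0.0302, 0.0325]
eef_rot: [2.573, 1.802, 0.0]
wrist_force: [-0.6, 0.2, -3.9]
width: 0.0213
gripper_force: 39.3
```

drive_tool(deltas=[{"xyz": [0, 0.01, 0.012], "roll": 0, "hand": 0.1}, {"xyz": [0, 0.02, 0.012], "roll": 0, "hand": 0.1}, {"xyz": [0, 0.03, 0.012], "roll": 0, "hand": 0.1}, {"xyz": [0, 0.03, 0.012], "roll": 0, "hand": 0.1}])

```text
time: 18.2
tcp_pos: [0.5591, 0.0298, 0.032]
eef_rot: [2.573, 1.803, 0.0]
wrist_force: [-0.6, 0.1, -3.6]
width: 0.0213
gripper_force: 39.3
```

drive_tool(deltas=[{"xyz": [0, 0.01, 0.006], "roll": 0, "hand": 0.1}, {"xyz": [0, 0.02, 0.006], "roll": 0, "hand": 0.1}, {"xyz": [0, 0.03, 0.006], "roll": 0, "hand": 0.1}, {"xyz": [0, 0.03, 0.006], "roll": 0, "hand": 0.1}])

```text
time: 18.6
tcp_pos: [0.5603, 0.0294, 0.0318]
eef_rot: [2.573, 1.803, 0.0]
wrist_force: [-0.0, -0.8, -3.1]
width: 0.0216
gripper_force: 39.3
```

drive_tool(deltas=[{"xyz": [0, 0.01, 0.004], "roll": 0, "hand": 0.1}, {"xyz": [0, 0.02, 0.004], "roll": 0, "hand": 0.1}, {"xyz": [0, 0.03, 0.004], "roll": 0, "hand": 0.1}, {"xyz": [0, 0.03, 0.004], "roll": 0, "hand": 0.1}])

```text
time: 19.0
tcp_pos: [0.5604, 0.0294, 0.0318]
eef_rot: [-2.572, -1.803, 0.002]
wrist_force: [-5.5, 1.5, 4.6]
width: 0.0214
gripper_force: 40.6
```

Ambiguous: it could be the stop, or friction from the renewed downward press. I'll unload z slightly and see whether the push persists.

drive_tool(deltas=[{"xyz": [0, 0, -0.005], "roll": 0, "hand": 0.1}, {"xyz": [0, 0, -0.012], "roll": 0, "hand": 0.1}, {"xyz": [0, 0, -0.012], "roll": 0, "hand": 0.1}])

```text
time: 19.3
tcp_pos: [0.5617, 0.0288, 0.032]
eef_rot: [2.573, 1.802, 0.001]
wrist_force: [0.6, 0.3, -3.0]
width: 0.0215
gripper_force: 39.3
```

That was friction, as it moved on freely once unloaded. Staying light and continuing.

drive_tool(deltas=[{"xyz": [0, 0.01, 0], "roll": 0, "hand": 0.1}, {"xyz": [0, 0.02, 0], "roll": 0, "hand": 0.1}, {"xyz": [0, 0.03, 0], "roll": 0, "hand": 0.1}, {"xyz": [0, 0.03, 0], "roll": 0, "hand": 0.1}])

```text
time: 19.7
tcp_pos: [0.5625, 0.0286, 0.0321]
eef_rot: [2.573, 1.803, 0.0]
wrist_force: [-0.7, -0.2, -3.0]
width: 0.0214
gripper_force: 39.3
```

drive_tool(deltas=[{"xyz": [0, 0.01, 0], "roll": 0, "hand": 0.1}, {"xyz": [0, 0.02, 0], "roll": 0, "hand": 0.1}, {"xyz": [0, 0.03, 0], "roll": 0, "hand": 0.1}, {"xyz": [0, 0.03, 0], "roll": 0, "hand": 0.1}])

```text
time: 20.1
tcp_pos: [0.5636, 0.0282, 0.0321]
eef_rot: [2.573, 1.803, 0.0]
wrist_force: [-0.4, -0.9, -2.9]
width: 0.0214
gripper_force: 39.3
```

drive_tool(deltas=[{"xyz": [0, 0.01, 0], "roll": 0, "hand": 0.1}, {"xyz": [0, 0.02, 0], "roll": 0, "hand": 0.1}, {"xyz": [0, 0.03, 0], "roll": 0, "hand": 0.1}, {"xyz": [0, 0.03, 0], "roll": 0, "hand": 0.1}])

```text
time: 20.5
tcp_pos: [0.5647, 0.0278, 0.0321]
eef_rot: [2.573, 1.803, 0.0]
wrist_force: [-0.3, 0.5, -3.4]
width: 0.0212
gripper_force: 39.3
```

drive_tool(deltas=[{"xyz": [0, 0.01, 0], "roll": 0, "hand": 0.1}, {"xyz": [0, 0.02, 0], "roll": 0, "hand": 0.1}, {"xyz": [0, 0.03, 0], "roll": 0, "hand": 0.1}, {"xyz": [0, 0.03, 0], "roll": 0, "hand": 0.1}])

```text
time: 20.9
tcp_pos: [0.5659, 0.0274, 0.0321]
eef_rot: [2.573, 1.803, 0.0]
wrist_force: [-0.5, 0.1, -3.2]
width: 0.0213
gripper_force: 39.3
```

drive_tool(deltas=[{"xyz": [0, 0.01, 0], "roll": 0, "hand": 0.1}, {"xyz": [0, 0.02, 0], "roll": 0, "hand": 0.1}, {"xyz": [0, 0.03, 0], "roll": 0, "hand": 0.1}, {"xyz": [0, 0.03, 0], "roll": 0, "hand": 0.1}])

```text
time: 21.3
tcp_pos: [0.5666, 0.0271, 0.032]
eef_rot: [-2.572, -1.803, 0.001]
wrist_force: [-1.5, -0.7, -2.2]
width: 0.0214
gripper_force: 39.4
```

drive_tool(deltas=[{"xyz": [0, 0.01, 0], "roll": 0, "hand": 0.1}, {"xyz": [0, 0.02, 0], "roll": 0, "hand": 0.1}, {"xyz": [0, 0.02, 0], "roll": 0, "hand": 0.1}])

```text
time: 21.6
tcp_pos: [0.5667, 0.027, 0.0319]
eef_rot: [-2.572, -1.803, 0.002]
wrist_force: [-5.4, 1.2, -0.6]
width: 0.0216
gripper_force: 39.7
```

Likely the stop at y≈40. I'll unload z a touch to make sure, then press.

drive_tool(deltas=[{"xyz": [0, 0.01, -0.008], "roll": 0, "hand": 0.1}, {"xyz": [0, 0.01, -0.012], "roll": 0, "hand": 0.1}, {"xyz": [0, 0.01, -0.012], "roll": 0, "hand": 0.1}])

```text
time: 21.9
tcp_pos: [0.5668, 0.027, 0.032]
eef_rot: [-2.571, -1.803, 0.003]
wrist_force: [-5.2, 1.8, -4.8]
width: 0.0216
gripper_force: 39.3
```

drive_tool(deltas=[{"xyz": [0, 0.01, 0], "roll": 0, "hand": 0.1}, {"xyz": [0, 0.02, 0], "roll": 0, "hand": 0.1}, {"xyz": [0, 0.02, 0], "roll": 0, "hand": 0.1}])

```text
time: 22.2
tcp_pos: [0.5668, 0.0269, 0.032]
eef_rot: [-2.57, -1.802, 0.005]
wrist_force: [-7.6, 3.2, -1.8]
width: 0.0214
gripper_force: 39.9
```

drive_tool(deltas=[{"xyz": [0, 0.01, 0], "roll": 0, "hand": 0.1}, {"xyz": [0, 0.017, 0], "roll": 0, "hand": 0.1}, {"xyz": [0, 0.017, 0], "roll": 0, "hand": 0.1}, {"xyz": [0, 0.017, 0], "roll": 0, "hand": 0.1}])

```text
time: 22.6
tcp_pos: [0.5668, 0.0269, 0.032]
eef_rot: [-2.57, -1.802, 0.006]
wrist_force: [-9.2, 2.3, 0.4]
width: 0.0216
gripper_force: 40.2
```

drive_tool(deltas=[{"xyz": [0, 0.008, -0.004], "roll": 0, "hand": 0.1}, {"xyz": [0, 0.014, -0.004], "roll": 0, "hand": 0.1}, {"xyz": [0, 0.014, -0.004], "roll": 0, "hand": 0.1}, {"xyz": [0, 0.014, -0.004], "roll": 0, "hand": 0.1}, {"xyz": [0, 0.014, -0.004], "roll": 0, "hand": 0.1}])

```text
time: 23.1
tcp_pos: [0.5669, 0.0269, 0.032]
eef_rot: [-2.569, -1.802, 0.007]
wrist_force: [-10.1, 2.6, 0.7]
width: 0.0217
gripper_force: 40.1
```

drive_tool(deltas=[{"xyz": [0, 0, 0], "roll": 0, "hand": 0.1}, {"xyz": [0, 0, 0], "roll": 0, "hand": 0.1}, {"xyz": [0, 0, 0], "roll": 0, "hand": 0.1}])

```text
time: 23.4
tcp_pos: [0.5668, 0.0269, 0.032]
eef_rot: [-2.569, -1.802, 0.007]
wrist_force: [-10.5, 3.6, 0.8]
width: 0.0216
gripper_force: 40.1
```

Total is about 11 N. Adding a hair more, holding, then relaxing, opening and rising.

drive_tool(deltas=[{"xyz": [0, 0.008, 0], "roll": 0, "hand": 0.1}, {"xyz": [0, 0.008, 0], "roll": 0, "hand": 0.1}, {"xyz": [0, 0.008, 0], "roll": 0, "hand": 0.1}, {"xyz": [0, 0.008, 0], "roll": 0, "hand": 0.1}, {"xyz": [0, 0.008, 0], "roll": 0, "hand": 0.1}])

```text
time: 23.9
tcp_pos: [0.5668, 0.0269, 0.032]
eef_rot: [-2.569, -1.802, 0.008]
wrist_force: [-10.9, 3.1, 1.1]
width: 0.0216
gripper_force: 40.3
```

drive_tool(deltas=[{"xyz": [0, -0.03, 0], "roll": 0, "hand": 0.1}, {"xyz": [0, -0.06, 0], "roll": 0, "hand": 0.1}, {"xyz": [0, -0.09, 0], "roll": 0, "hand": 0.1}, {"xyz": [0, -0.09, 0], "roll": 0, "hand": 0.1}])

```text
time: 24.3
tcp_pos: [0.5667, 0.027, 0.0325]
eef_rot: [-2.573, -1.803, 0.0]
wrist_force: [-3.0, 1.7, -6.0]
width: 0.0214
gripper_force: 39.3
```

drive_tool(deltas=[{"xyz": [0, 0, 0], "roll": 0, "hand": 0.3}, {"xyz": [0, 0, 0], "roll": 0, "hand": 0.5}, {"xyz": [0, 0, 0], "roll": 0, "hand": 0.6}, {"xyz": [0, 0, 0], "roll": 0, "hand": 0.6}, {"xyz": [0, 0, 0], "roll": 0, "hand": 0.6}])

```text
time: 24.8
tcp_pos: [0.5674, 0.0269, 0.033]
eef_rot: [2.573, 1.802, 0.001]
wrist_force: [-0.1, -0.0, -0.1]
width: 0.0512
gripper_force: 0.0
```

drive_tool(deltas=[{"xyz": [0, 0, -0.5], "roll": 0, "hand": 0.6}, {"xyz": [0, 0, -1.4], "roll": 0, "hand": 0.8}, {"xyz": [0, 0, -2.4], "roll": 0, "hand": 1}, {"xyz": [0, 0, -3.4], "roll": 0, "hand": 1}, {"xyz": [0, 0, -4.4], "roll": 0, "hand": 1}])

```text
time: 25.3
tcp_pos: [0.5667, 0.027, 0.2104]
eef_rot: [2.573, 1.803, 0.0]
wrist_force: [-0.1, 0.3, 0.2]
width: 0.0851
gripper_force: 0.0
```

drive_tool(deltas=[{"xyz": [-1, 0, 0], "roll": 0, "hand": 1}, {"xyz": [-2, 0, 0], "roll": 0, "hand": 1}, {"xyz": [-2, 0, 0], "roll": 0, "hand": 1}, {"xyz": [-2, 0, 0], "roll": 0, "hand": 1}])

```text
time: 25.7
tcp_pos: [0.5394, -0.0493, 0.2088]
eef_rot: [2.575, 1.799, -0.0]
wrist_force: [0.3, 1.0, -0.5]
width: 0.0853
gripper_force: 0.0
```

```bash
python3 - <<'E'
from h import *
s=bot.sense();print(s['tcp_pos'],s['wrist_force'],s['width'])
for n,roi in(("wrist",(0,0,560,330)),("top",(255,150,385,270)),("scene",(195,185,345,315))):
    m=bot.camera_model(n);p,d=bot.grab_frame(n);cv2.imwrite(f"pics/{n}5.png",p[:,:,::-1]);print(n);tops(p,d,m,roi)
E
```

```text
[ 0.53940742 -0.04930899  0.20882704] [ 0.25628946  0.9608361  -0.51196227] 0.08532058288574125
wrist
top px [262. 201.] xy [527.4 -45. ] size [24.2 22.9] ang 69.8 z 64.5
top px [175. 189.] xy [464. -11.] size [10.7 37.7] ang 69.8 z 64.2
top px [277.  96.] xy [566.9  27.2] size [21.4 21.5] ang 69.9 z 64.5
top
top px [326. 235.] xy [463.2 -10.7] size [10.4 36. ] ang 69.4 z 63.6
top px [342. 200.] xy [527.6 -41. ] size [16.8 22.5] ang 89.2 z 63.1
top px [304. 179.] xy [567.   28.3] size [21.8 22.6] ang 71.2 z 63.5
scene
top px [261. 257.] xy [527.9 -50. ] size [21.4 26.4] ang 28.0 z 63.5
top px [302. 232.] xy [567.4  23.5] size [26.3 24.6] ang 71.3 z 63.5
top px [237. 226.] xy [463.7 -15.1] size [12.8 39.1] ang 68.9 z 63.1
```

View pics/scene5.png

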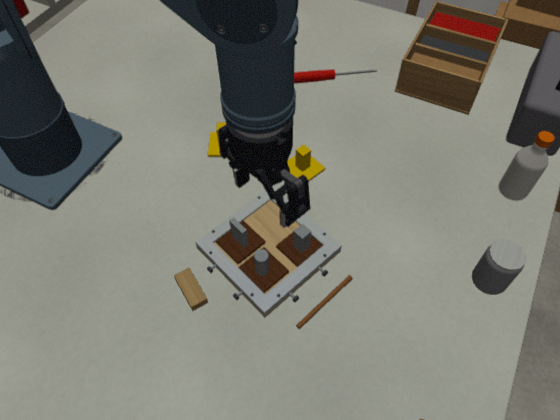

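The scene shows the far corner empty, the round carrier in the near bay (261,257), the square in the round's old bay (302,232), and the flat bar, pencil and offcut unmoved. Handing in.

```bash
python3 -c "
from workcell import bot
print(bot.job_done())"
```

```text
the job is handed in; nothing more can be done
None
```

The job is handed in (no verdict came back): the round carrier, then the square one, was pressed home on its stop at an estimated 8–11 N and released; the far corner is free and nothing else was seen to move.

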